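# Load a battery pack under the spring clip of a labelling nest

## Task

Load the bare blue battery pack into the labelling nest with your fingertips only: push it along the nest's floor into the channel, press the red thumb pad of the spring clip down with one fingertip to lift the clip's nose, and while holding it down push the pack beneath the nose with the other fingertip until it is fully home against the end stop. Then let go of the pad so that the clip holds the pack down, and move clear. Never lift or tip the pack off the nest's floor, and leave the other things on the bench where they are.

Things in the scene. Friction and masses are not known exactly. Their poses are not given: they have to be found in the camera images.
- nest: Labelling nest fixed to the bench: brown phenolic plate 238 x 97 x 8 mm with dark steel rails, an end stop and a spring clip. Origin on its underside, x = direction in which the pack is pushed in, y to the clip's side, z up. In its frame (mm): plate x -148 to 90, y -50 to 47; its top, the floor on which the pack slides, is z = 8. Rails 7 high, 5 to 6 wide.
- nest_mouth (a point): Point on the floor in the channel's flared mouth, nest x -65, y 0, z 8 mm, axes as the nest's. The rails' inner faces start here at y +31.5 mm (clip side) and y -41.5 mm, narrow evenly to +/-27.5 mm at nest x +5 and run parallel from there to the end stop.
- nest_stop (a point): Point on the floor at the middle of the end stop's face (nest x 75, y 0, z 8 mm); axes as the nest's. The stop is two dark blocks, together 55 mm wide, 12 mm high.
- clip_pin (a point): Point on the clip's hinge pin, nest x 0, y 41, z 12 mm (4 mm above the floor); fixed, axes as the nest's, the pin runs along x. The clip is a rocker: thumb pad on the outer side (+y), nose over the channel.
- clip (a joint): Clip angle, rad. 0 = let go, nothing beneath: the nose is 3 mm over the floor and its square end blocks the 9 mm pack. Grows as the pad is pressed and the nose lifts; clears the pack from 0.25; about 0.23 resting on a pack; stop at 0.62. Sprung: about 5 N on the pad gives 0.25, 6 to 7 N 0.45. A fingertip on the pad 4 mm above the floor gives 0.4 to 0.5, so both fingertips can work at that height.
- clip_pad (a point): Middle of the red thumb pad's upper face; moves with the clip. At rest nest x -4, y 61, z 24 mm. The pad is 104 mm long along x (nest x -56 to 48), from y 43 to 73; at rest it slopes up outwards by 24 degrees, level at 0.42 rad. Its outer part overhangs the plate. A fingertip can slide along it while holding it down.
- clip_nose (a point): Underside of the tip of the clip's nose, a bent steel finger 20 mm wide (nest x 47 to 67) that reaches in over the channel's +y edge; at rest nest x 57, y 15, z 11 mm; moves with the clip.
- work_pack: The bare (unlabelled) blue battery pack lying on the nest's floor in front of the channel: a flat block 75 x 52 x 9 mm, about 60 g; its three thin leads with a plug trail behind it and are not solid. Origin on the underside; x points ahead (into the nest); the block spans x -16 to 59, y -26 to 26 mm.
- pack_front (a point): Middle of the pack's front edge, at its underside.
- pack_rear (a point): Middle of the pack's rear edge (where the leads come out), at its underside; push here, 0 to 9 mm above it.
- done_pack_a: Bystander: blue battery pack with a white label, 75 x 52 x 9 mm, flat on the bench, to the left.
- done_pack_b: Bystander: another labelled blue battery pack, 75 x 52 x 9 mm, to the left, farther away.
- tweezers: Bystander: steel tweezers 126 mm long, to the left.
- cutters: Bystander: blue-handled flush cutters 126 mm long, to the right.
- marker: Bystander: white marker with a blue cap, 135 mm long, near on the right.
- black_tape: Bystander: small roll of black tape, 53 mm across, to the right.
Things that resemble listed ones, but are neither listed nor needed, are in the scene too. Of the things shaped like the work_pack, the blue one is meant.

How it is judged:
By the outcome, as a careful person would: the job done as asked, in the order asked, and still so for the second after the job is handed in, with the robot touching nothing.
It also fails if it takes over 48 s, if anything falls off the work surface, if the arm or the gripper's body presses on something with over 40 N, if the wrist force passes 120 N, or if a joint passes its speed limit or range.

## Robot

A 6-joint arm with a two-finger parallel gripper is mounted at the origin on a cart in front of the work surface, level with it; the furniture and walls round the work are solid. World frame = base frame: x ahead of the robot, y to its left, z up, the work surface at z = 0. Lengths are in mm, angles in rad, forces in N, time in s.
With the tool pointing down it reaches from about 300 to 1000 mm from the base axis. Payload 5.1 kg.
Tool frame: the origin (TCP) lies midway between the tips of the shut fingers; the grasp point (between the pads) lies 19 mm behind it (r.pinch_z is the distance from the TCP to the grasp point, in mm); z points along the fingers, y is the line along which they close (so a half turn about z gives the same grasp; the last joint's range is limited). The gripper opens to 95 mm and grips with 3 to 60 N. Pads are 20 mm wide; open, the fingers measure 119 mm over their backs; the gripper's body (75 mm by 180 mm) begins 59 mm behind the grasp point.
Start: joints at [-1.347, 0.124, 1.65, -0, 1.367, -0.083], TCP at [196.274, -619.646, 214.656] pointing down, gripper open.
Joint ranges: [-2.61, 2.61], [-1.02, 2.33], [0.03, 2.71], [-1.35, 4.49], [0.32, 2.68], [-2.91, 2.91]. Speed limits (rad/s): [2.57, 2.57, 3.14, 3.14, 3.14, 3.14].

## Interface

Orientations are given as a unit quaternion [x, y, z, w].
In Python, from workcell import r gives the robot as it stands. Calls block until the motion is done:
- r.move_pose(position, orientation): joint-space move of the TCP to a pose.
- r.move_straight(position, feed=150, attitude=None): straight line of the TCP; attitude=None keeps the orientation; feed is the mean speed in mm/s.
- r.goto_joints(angles): joint-space move.
- r.command_gripper(opening, newtons=None): finger opening in mm; newtons is the grip in N (None keeps the last); returns when the fingers have stopped.
- r.wait(seconds).
- r.inverse_kinematics(position, orientation): joint angles nearest the present ones, or None.
- r.sense(): the state.
- r.grab_frame(name): name is "scene" or "top" or "wrist"; returns a dict with "pixels" (480x640x3 uint8, red, green, blue), "range_z" (480x640 float32, mm along the optical axis (not along the pixel's ray), 0 where there is no reading), "fx", "fy", "cx", "cy" (pixels), "R" (3x3) and "t" (3): a world point X has camera coordinates R X + t. Camera axes: x right, y down, z forward; pixel columns grow to the right and rows downward; lengths in mm; the calibration is good to about 2 mm. The wrist camera is an equidistant fisheye: a pixel r from the principal point sees the ray r / f radians off the axis. A picture is of the moment at which its call begins.
A pose or a line that the arm cannot do raises r.IKError and nothing moves.
- r.close_job(): hands the job in; it is judged then, once.
Trained networks look in the newest picture that a camera, given by its name, has taken for a name from the list of things; names that differ only in an ending like _2 or _b are one class to them, and where a whole thing is asked for, a point or a joint stands for the part that bears it (a point fixed in the world has none). Each returns a list of dicts, best first, with "confidence" (0 to 1); they miss things now and then, are a little off and sometimes report something else, mostly with a low value. They report only what shows in the picture. A call takes as long as a camera call. They do not tell look-alikes from the thing itself.
- r.search_frame(camera, name): "rect" ([left, top, right, bottom] in pixels, round what is visible of it).
The state is a dict: "time": time; "joint_pos": joint angles; "dq": joint speeds; "joint_torque": joint torques, N m; "position": TCP position; "ee_rot": TCP orientation; "contact_force": force on the tool from outside, world axes, zero at the start; "ft_torque": the same for the moment, N m; "opening": finger opening in mm; "grasp_force": force on a finger pad.
Only numpy, scipy, OpenCV 4.12 (cv2) and the standard library are available. Lean on these libraries where they do the work, as an engineer would, in place of code of your own. Each camera call takes 0.05 s, during which the arm holds its last target. There are 200 camera calls.

## Working session

There is one attempt and no reset: what is moved stays moved. The work goes in short steps, each a Python script; the robot and the scene stay as the last script left them, time stands still between calls to the robot, and variables do not carry over. Pictures are saved under pics/ and viewed, at most 10 in all, crops included, and the job is handed in when it is done.

```bash
ls; mkdir -p pics; python3 - <<'E'
from workcell import r
import cv2,numpy as np
for n in("top","scene"):
    f=r.grab_frame(n); cv2.imwrite(f"pics/{n}0.png",f["pixels"][:,:,::-1]); np.savez(f"pics/{n}0.npz",**f)
    print(n,f["fx"],f["cx"],f["cy"],f["R"],f["t"])
    for o in("nest","work_pack","clip_pad"): print(o,r.search_frame(n,o))
s=r.sense();print(s["time"],s["ee_rot"],s["opening"],s["contact_force"],r.pinch_z)
E
```

```text
pics
top 454.9366823198715 322.41885644636665 234.70516184542853 [[ 8.66518900e-02 -9.96238527e-01  4.97327648e-04]
 [-9.76265644e-01 -8.50141058e-02 -1.99193359e-01]
 [ 1.98486378e-01  1.67749571e-02 -9.79960080e-01]] [-62.67301123 548.35095142 910.22477727]
nest []
work_pack [{'rect': [287.5, 225.6, 318.5, 267.7], 'confidence': 0.85}, {'rect': [343.7, 286.5, 367.0, 321.2], 'confidence': 0.82}, {'rect': [353.5, 214.0, 390.1, 242.3], 'confidence': 0.77}, {'rect': [422.9, 215.1, 469.4, 251.3], 'confidence': 0.5}, {'rect': [273.7, 159.2, 341.3, 271.6], 'confidence': 0.36}]
clip_pad [{'rect': [273.8, 168.3, 314.8, 222.3], 'confidence': 0.71}]
scene 435.55939265672725 323.15124648805926 240.86388751536452 [[-0.66117019 -0.74996731  0.02007516]
 [-0.34948261  0.28420494 -0.89279866]
 [ 0.66386435 -0.59730778 -0.45000837]] [346.9759247  255.86304774 600.47676701]
nest [{'rect': [247.5, 236.6, 338.4, 294.4], 'confidence': 0.72}]
work_pack [{'rect': [290.3, 263.2, 328.1, 282.9], 'confidence': 0.84}, {'rect': [373.1, 265.6, 411.9, 288.0], 'confidence': 0.7}, {'rect': [327.8, 237.5, 359.7, 254.7], 'confidence': 0.67}, {'rect': [251.0, 236.8, 338.5, 295.4], 'confidence': 0.64}]
clip_pad [{'rect': [250.5, 242.9, 278.9, 270.7], 'confidence': 0.7}, {'rect': [245.7, 237.5, 338.6, 292.6], 'confidence': 0.42}]
0.4 [ 9.88259363e-01  1.52785484e-01  1.10623801e-05 -1.63808213e-04] 95.00171090902889 [-0.28375133  0.01153497 -0.75540601] 18.8
```

```bash
python3 - <<'E'
import cv2
i=cv2.imread("pics/top0.png")[140:340,230:490]; cv2.imwrite("pics/c0.png",cv2.resize(i,(780,600),interpolation=cv2.INTER_CUBIC))
E
```

```text
(no output)
```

View pics/c0.png

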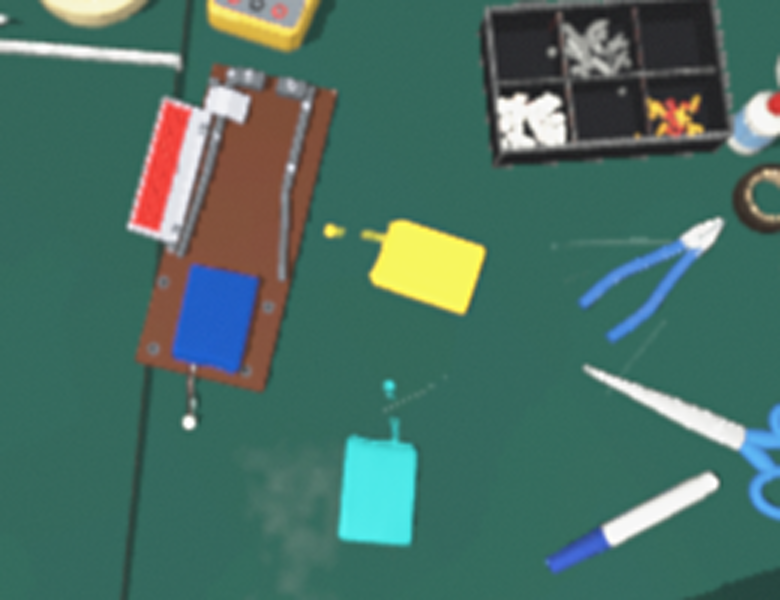

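View pics/scene0.png

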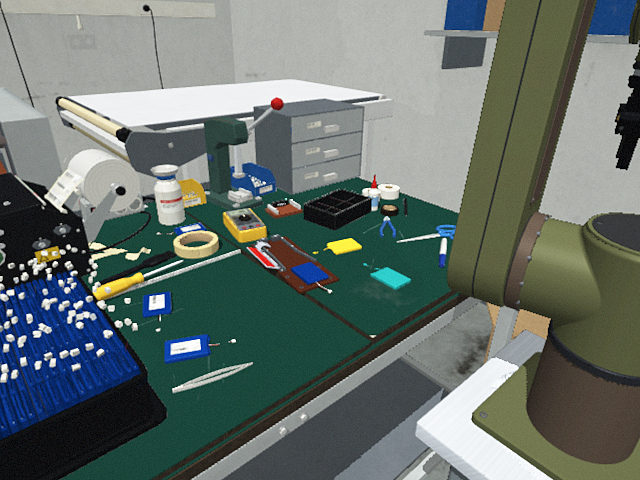

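```bash
cat > h.py <<'E'
import numpy as np,cv2
from scipy.spatial.transform import Rotation as Ro
def ray_plane(f,uv,z,fish=False):
    uv=np.atleast_2d(uv).astype(float); x=(uv[:,0]-f["cx"])/f["fx"]; y=(uv[:,1]-f["cy"])/f["fy"]
    if fish:
        th=np.hypot(x,y); k=np.tan(th)/np.maximum(th,1e-9); x,y=x*k,y*k
    d=np.c_[x,y,np.ones(len(x))]@f["R"]; c=-f["R"].T@f["t"]
    return c+d*((z-c[2])/d[:,2])[:,None]
def project(f,X,fish=False):
    p=np.atleast_2d(X)@f["R"].T+f["t"]; x,y=p[:,0]/p[:,2],p[:,1]/p[:,2]
    if fish:
        q=np.hypot(x,y); k=np.arctan(q)/np.maximum(q,1e-9); x,y=x*k,y*k
    return np.c_[x*f["fx"]+f["cx"],y*f["fy"]+f["cy"]]
def quat(yaw):  # tool down, tool x at world angle yaw
    c,s=np.cos(yaw),np.sin(yaw)
    return Ro.from_matrix(np.array([[c,s,0],[s,-c,0],[0,0,-1.]])).as_quat()
E
python3 - <<'E'
import numpy as np
from h import *
from workcell import r
f=dict(np.load("pics/top0.npz"))
o=lambda a:np.array(a)/3.+[230,140]
N=ray_plane(f,o([(215,65),(337,92),(265,390),(137,360)]),8); P=ray_plane(f,o([(193,264),(259,275),(240,372),(172,360)]),17)
print(N.round(1),P.round(1))
for Q in(N,P): print([np.linalg.norm(Q[i]-Q[i-1]).round(1) for i in range(4)])
ang=lambda Q:np.arctan2(*( (Q[0]+Q[1]-Q[2]-Q[3])[[1,0]]))
y=ang(N);R=np.array([[np.cos(y),-np.sin(y)],[np.sin(y),np.cos(y)]])
O=N.mean(0)[:2]-R@[-29,-1.5]
print("nest",O,y,"pack",(P.mean(0)[:2]),ang(P))
c=P.mean(0)
for yy in(y,y+np.pi): print(r.inverse_kinematics([c[0]+40,c[1],220],quat(yy)))
E
```

```text
[[728.1  48.4   8. ]
 [714.6 -46.6   8. ]
 [481.8 -12.    8. ]
 [495.7  83.6   8. ]] [[ 5.692e+02  4.900e+01  1.700e+01]
 [ 5.651e+02 -2.000e-01  1.700e+01]
 [ 4.922e+02  7.100e+00  1.700e+01]
 [ 4.967e+02  5.720e+01  1.700e+01]]
[np.float64(235.1), np.float64(96.0), np.float64(235.3), np.float64(96.6)]
[np.float64(72.9), np.float64(49.4), np.float64(73.3), np.float64(50.3)]
nest [633.94760196  15.52636807] -0.14890553772301054 pack [530.78725488  28.25930531] -0.10601222402484185
[-4.44596104e-02 -5.22727756e-02  1.82215282e+00 -4.44089210e-16
  1.37171261e+00  1.67524225e+00]
[-4.44596104e-02 -5.22727756e-02  1.82215282e+00 -4.44089210e-16
  1.37171261e+00 -1.46635040e+00]
```

```bash
python3 - <<'E'
from h import *
from workcell import r
r.move_pose([590,20,260],quat(-.149+np.pi))
f=r.grab_frame("wrist"); np.savez("pics/w0.npz",**f); cv2.imwrite("pics/w0.png",f["pixels"][:,:,::-1])
print(f["fx"],-f["R"].T@f["t"],f["R"].round(2),r.sense()["time"],r.sense()["position"])
E
```

```text
371.64829954431775 [513.6551741   31.74122867 429.63721581] [[ 0.15  0.99 -0.  ]
 [ 0.95 -0.14  0.27]
 [ 0.27 -0.04 -0.96]] 3.1083 [590.04165858  19.23682327 259.89487513]
```

View pics/w0.png

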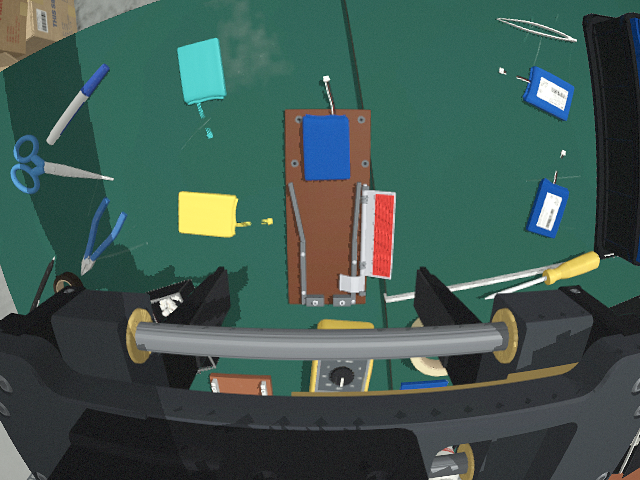

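```bash
python3 - <<'E'
from h import *
f=dict(np.load("pics/w0.npz")); hsv=cv2.cvtColor(f["pixels"],cv2.COLOR_RGB2HSV)
H,S,V=[hsv[...,i].astype(int) for i in range(3)]
box=np.zeros(H.shape,bool); box[90:310,270:410]=1
def fit(m,z,name):
    n,l,st,_=cv2.connectedComponentsWithStats((m&box).astype(np.uint8)); 
    c=max(cv2.findContours((l==1+st[1:,4].argmax()).astype(np.uint8),0,1)[0],key=len)[:,0]
    X=ray_plane(f,c,z,True)[:,:2].astype(np.float32)
    R=cv2.minAreaRect(X); print(name,R,st[1+st[1:,4].argmax()]); B=cv2.boxPoints(R); print(B.round(1).tolist()); return X
fit((H>105)&(H<125)&(S>150),17,"pack")
fit((H<20)&(S>80)&(V<190),8,"plate")
fit(((H<6)|(H>174))&(S>150)&(V>140),24,"pad")
print(f["range_z"][150,325],f["range_z"][200,330], hsv[240,330],hsv[230,383])
# heights
c=-f["R"].T@f["t"]
for u,v in((325,150),(330,220),(383,230),(350,283)):
    z=f["range_z"][v,u]; p=ray_plane(f,(u,v),0,True)[0]; d=p-c; k=z/(f["R"][2]@d); print((c+k*d).round(1))
E
```

```text
pack ((532.2625732421875, 33.785858154296875), (50.65120315551758, 71.71427154541016), 82.0711441040039) [ 303  115   47   65 2895]
[[493.29998779296875, 13.600000381469727], [564.2999877929688, 3.799999952316284], [571.2999877929688, 53.900001525878906], [500.20001220703125, 63.79999923706055]]
plate ((605.0972290039062, 24.451515197753906), (96.86578369140625, 239.2444305419922), 81.3118896484375) [ 285  106   86  198 9699]
[[479.5, -5.400000095367432], [716.0, -41.5], [730.7000122070312, 54.29999923706055], [494.20001220703125, 90.4000015258789]]
pad ((641.3601684570312, 83.18760681152344), (20.63884162902832, 98.36275482177734), 81.457275390625) [ 373  194   21   83 1400]
[[591.2000122070312, 80.30000305175781], [688.5, 65.69999694824219], [691.5, 86.0999984741211], [594.2999877929688, 100.69999694824219]]
403.53082 427.8961 [ 11 141 127] [  2 180 237]
[535.5  32.2  16.2]
[617.4  25.9   7.6]
[634.1  84.5  23.3]
[695.1  38.8  19.4]
```

```bash
cat >> h.py <<'E'
YN=-0.150; C=np.array([605.0,21.5]); RN=np.array([[np.cos(YN),-np.sin(YN)],[np.sin(YN),np.cos(YN)]]); O=C-RN@[-29,-1.5]
def n2w(x,y,z): return [*(O+RN@[x,y]),z]
def w2n(p): return np.r_[RN.T@(np.array(p[:2])-O),p[2]]
Q=quat(YN+np.pi)
def rep(r,t=""):
    s=r.sense(); F=s["contact_force"]; print(t,"t%.2f"%s["time"],"nest",w2n(s["position"]).round(1),"F",(RN.T@F[:2]).round(2),F[2].round(2),"op",round(s["opening"],1))
def snap(r,n,name):
    f=r.grab_frame(n); np.savez(f"pics/{name}.npz",**f); cv2.imwrite(f"pics/{name}.png",f["pixels"][:,:,::-1]); return f
E
python3 - <<'E'
from h import *
from workcell import r
print(O, w2n([531.5,31,0]), w2n([532.3,33.8,0]))
r.command_gripper(20)
r.move_pose(n2w(-165,1,70),Q); rep(r)
r.move_straight(n2w(-165,1,13),100); rep(r)
w=snap(r,"wrist","w1"); t=snap(r,"top","t1")
u=project(w,[n2w(-165,0,13)],True)[0]; v=project(t,[n2w(-165,0,13)])[0]; print(u,v)
a=t["pixels"][150:290,240:390,::-1]; cv2.imwrite("pics/t1c.png",cv2.resize(a,(642,600)))
E
```

```text
[633.89851846  18.64945078] [-103.09433649   -3.0903775     0.        ] [-102.7217464    -0.20226797    0.        ]
 t5.29 nest [-163.1    1.2   71.7] F [0.21 0.5 ] 0.24 op 20.1
 t6.01 nest [-164.3    1.1   13.6] F [-0.53  1.  ] -0.22 op 20.3
[317.63541996 287.84906089] [292.59028876 272.55415272]
```

View pics/w1.png

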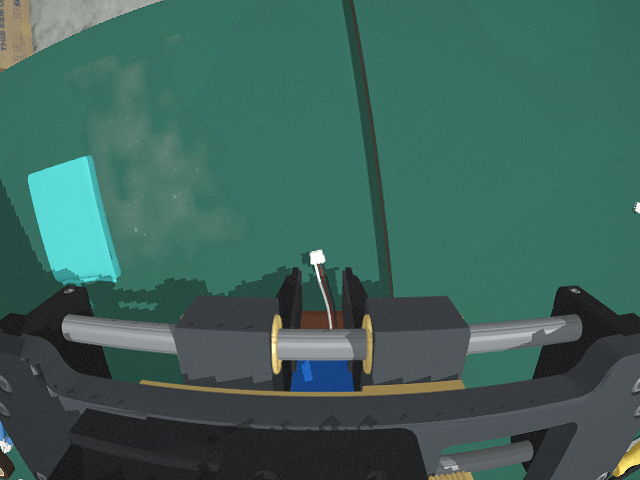

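View pics/t1c.png

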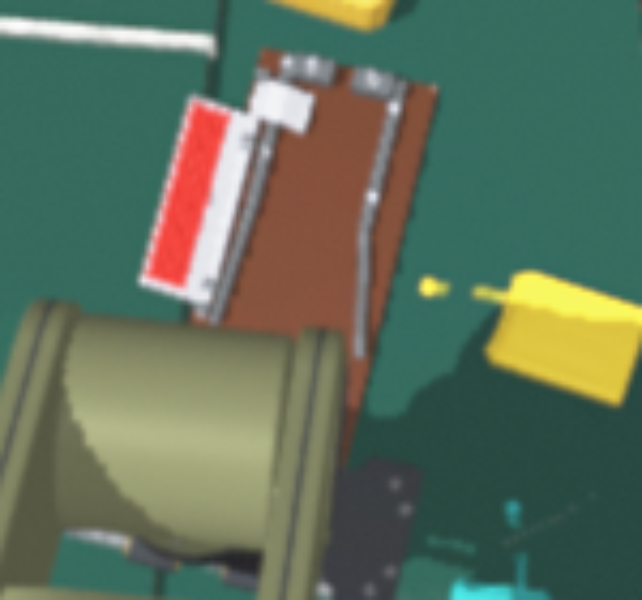

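```bash
sed -i 's/605.0,21.5/605.0,23.0/' h.py; python3 - <<'E'
from h import *
from workcell import r
r.move_straight(n2w(-165,-2,12),80,Q); rep(r)
for x,y in((-145,-2),(-120,-2),(-95,-1),(-75,0),(-60,0),(-50,0)):
    r.move_straight(n2w(x,y,12),60,Q); rep(r)
r.move_straight(n2w(-62,0,12),80); r.move_straight(n2w(-75,0,70),150)
r.move_straight(n2w(-75,0,180),250)
snap(r,"wrist","w2"); snap(r,"top","t2"); rep(r)
E
```

```text
t6.36 nest [-164.8   -2.1   12.4] F [0.02 0.36] -0.72 op 19.8
 t6.84 nest [-144.6   -2.    11.9] F [-0.55 -0.67] 0.96 op 20.3
 t7.41 nest [-119.8   -2.    11.9] F [-0.94 -0.03] -0.73 op 19.6
 t7.97 nest [-94.8  -1.   11.9] F [-0.4   0.04] -0.09 op 20.2
 t8.46 nest [-74.6  -0.   12. ] F [ 0.07 -0.39] 0.47 op 19.7
 t8.86 nest [-59.5  -0.   12.1] F [-0.97  0.1 ] 0.69 op 20.2
 t9.18 nest [-49.5  -0.   12.1] F [-1.29 -0.62] -0.05 op 20.1
 t10.72 nest [-76.8  -0.2 176.5] F [-0.52 -0.31] -0.31 op 20.4
```

View pics/w2.png

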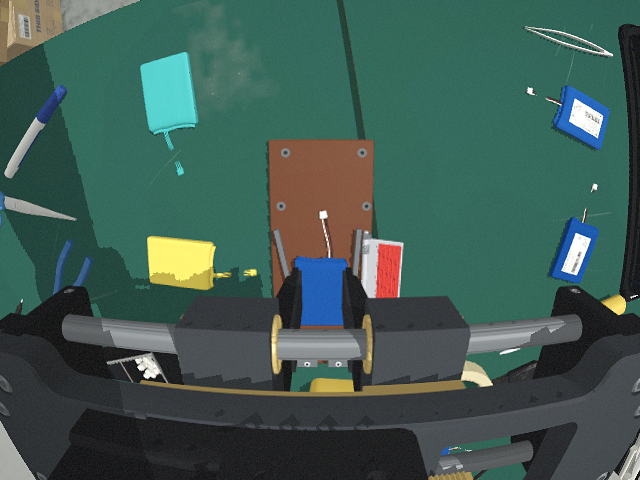

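```bash
python3 - <<'E'
from h import *
f=dict(np.load("pics/w2.npz"))
for n,u,z in(("plate rear",[(268,141),(373,140)],8),("pack rear",[(296,259),(347,258)],17),("pad rear",[(364,240),(404,243)],22)):
    print(n,[w2n(p).round(1).tolist() for p in ray_plane(f,u,z,True)])
E
```

```text
plate rear [[-144.8, -48.2, 8.0], [-145.7, 47.5, 8.0]]
pack rear [[-34.6, -23.5, 17.0], [-35.6, 24.8, 17.0]]
pad rear [[-54.9, 39.8, 22.0], [-51.9, 77.7, 22.0]]
```

```bash
python3 - <<'E'
from h import *
from workcell import r
r.command_gripper(50)
r.move_straight(n2w(-53,30,60),200,Q); rep(r)
for z in(35,24,18,15,12): r.move_straight(n2w(-53,30,z),60,Q); rep(r)
for x in(-48,-40,-30,-20,-15,-13,-12,-11,-10.5,-10,-9.5,-9,-8.5,-8,-7.5,-7):
    r.move_straight(n2w(x,30,12),40,Q); rep(r)
    F=r.sense()["contact_force"]
    if x>-35 and (RN.T@F[:2])[0]<-10: break
snap(r,"wrist","w3"); snap(r,"scene","s3"); 
E
```

```text
t12.22 nest [-52.3  30.   61. ] F [-0.63  0.44] 0.04 op 50.0
 t12.78 nest [-53.3  29.9  34.6] F [0.1  0.15] 0.73 op 49.9
 t13.12 nest [-53.5  29.9  23.3] F [0.28 0.02] -0.37 op 50.0
 t13.37 nest [-51.9  30.2  18.9] F [0.88 0.31] 4.22 op 50.2
 t13.62 nest [-51.8  30.8  16.4] F [0.65 1.53] 6.26 op 49.7
 t13.87 nest [-51.7  31.2  13.8] F [-0.29  3.55] 7.8 op 49.8
 t14.14 nest [-48.7  30.6  12.9] F [-4.33  1.58] 9.28 op 49.6
 t14.49 nest [-41.4  30.2  12.7] F [-5.75  0.24] 10.39 op 50.1
 t14.89 nest [-31.6  30.2  12.6] F [-7.28  0.51] 9.94 op 50.1
 t15.29 nest [-21.5  30.2  12.7] F [-6.82  0.86] 9.56 op 49.9
 t15.57 nest [-16.7  30.2  12.6] F [-7.42  0.19] 9.19 op 50.2
 t15.82 nest [-15.1  30.2  12.5] F [-7.88 -0.53] 9.85 op 49.7
 t16.07 nest [-14.4  30.2  12.4] F [-8.08 -0.13] 9.51 op 49.9
 t16.32 nest [-13.4  30.2  12.4] F [-8.9   0.72] 9.88 op 50.1
 t16.57 nest [-13.   30.2  12.4] F [-8.59  0.07] 9.98 op 49.6
 t16.82 nest [-12.5  30.2  12.3] F [-8.18  0.82] 10.44 op 50.2
 t17.07 nest [-12.   30.2  12.4] F [-8.45  0.73] 11.3 op 50.3
 t17.32 nest [-11.6  30.2  12.4] F [-9.27 -0.05] 10.42 op 50.4
 t17.57 nest [-10.9  30.2  12.4] F [-7.46  1.22] 10.19 op 49.7
 t17.82 nest [-10.6  30.2  12.4] F [-8.77  0.52] 10.6 op 50.0
 t18.07 nest [-10.   30.2  12.4] F [-7.89  0.45] 9.64 op 50.1
 t18.32 nest [-9.5 30.2 12.4] F [-8.67  0.16] 9.95 op 50.3
```

```bash
python3 - <<'E'
from h import *
from workcell import r
for x in np.arange(-6,4,.7):
    r.move_straight(n2w(x,30,12),30,Q); rep(r,round(x,1))
    F=np.mean([(RN.T@r.sense()["contact_force"][:2])[0] for _ in range(3)])
    if F<-14: break
snap(r,"wrist","w3"); f=snap(r,"top","t3")
cv2.imwrite("pics/w3c.png",cv2.resize(cv2.imread("pics/w3.png")[220:400,200:440],(800,600)))
E
```

```text
-6.0 t18.67 nest [-9.  30.2 12.3] F [-10.55   0.51] 10.56 op 49.9
-5.3 t18.92 nest [-9.  30.2 12.2] F [-11.36  -1.  ] 12.25 op 50.1
-4.6 t19.17 nest [-8.8 30.2 12.2] F [-14.28   0.57] 14.7 op 49.7
```

```bash
python3 - <<'E'
from h import *
from workcell import r
r.move_straight(n2w(-14,30,12),30,Q); rep(r)
r.move_straight(n2w(-14,30,35),50,Q); rep(r)
r.move_straight(n2w(-60,30,180),200,Q); r.move_straight(n2w(-130,30,240),200,Q); rep(r)
snap(r,"wrist","w4"); snap(r,"scene","s4")
cv2.imwrite("pics/w4c.png",cv2.resize(cv2.imread("pics/w4.png")[120:330,220:500],(800,600),interpolation=cv2.INTER_CUBIC))
E
```

```text
t19.73 nest [-10.6  30.2  15. ] F [ 3.29 -0.02] 6.58 op 50.2
 t20.34 nest [-14.5  30.   34.6] F [-0.01 -0.94] -0.22 op 49.9
 t21.86 nest [-130.    29.9  238.7] F [-0.2  -0.47] -0.48 op 49.9
```

View pics/w4.png

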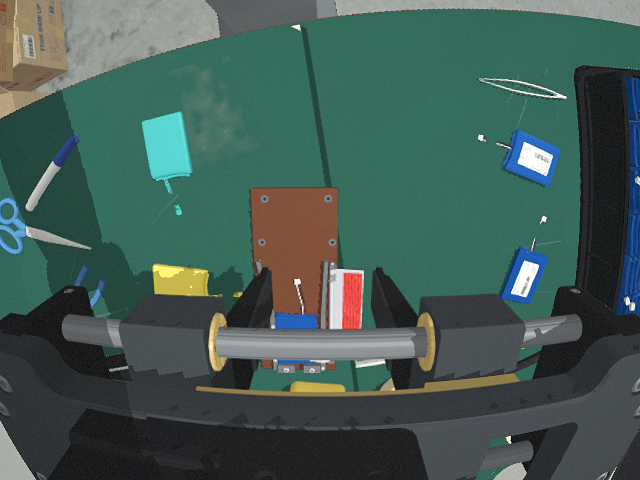

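```bash
python3 - <<'E'
from h import *
from workcell import r
r.move_straight([600,20,330],250,Q)
f=snap(r,"wrist","w5")
for n,u,z in(("stop",[n2w(75,0,20)],20),): print(project(f,u,True))
c=project(f,[n2w(20,10,10)],True)[0].astype(int); print(c, r.sense()["time"])
cv2.imwrite("pics/w5c.png",cv2.resize(f["pixels"][c[1]-75:c[1]+75,c[0]-100:c[0]+100,::-1],(800,600),interpolation=cv2.INTER_CUBIC))
E
```

```text
[[324.71075561 269.54162672]]
[332 229] 22.7083
```

View pics/w5c.png

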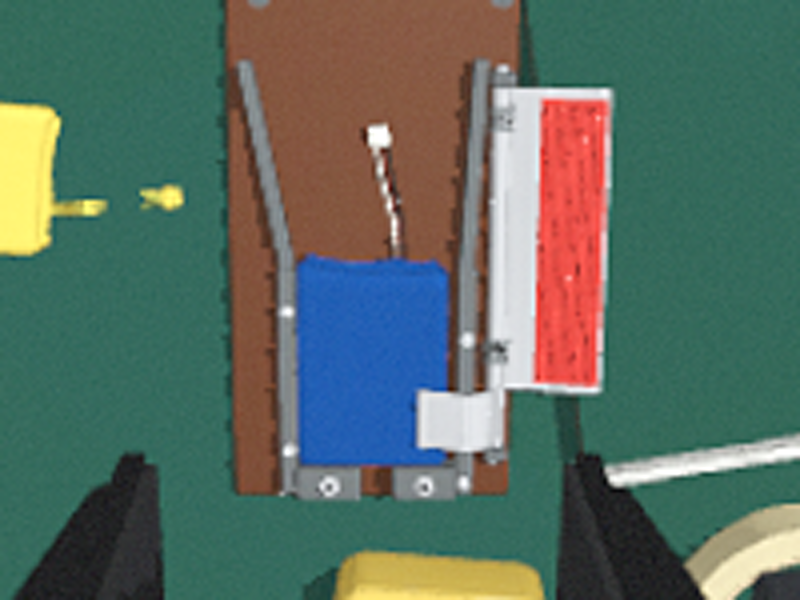

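```bash
python3 -c "
from workcell import r
print(r.close_job())"
```

```text
the job is handed in; nothing more can be done
None
```

The blue pack was pushed home until the force rose at the end stop. The last picture shows it against the stop under the clip's nose, with the pad released and the arm clear; I handed the job in at about 23 s.

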